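# Seat the key stand's head on its lock bar

### The arm

A 7-joint arm with a two-finger parallel gripper is mounted at the origin on the work surface. World frame = base frame: x ahead of the robot, y to its left, z up, the work surface at z = 0. Lengths are in m, angles in rad, forces in N, time in s.
With the tool pointing down it reaches from about 0.4 to 0.85 m from the base axis. Payload 10.4 kg.
Tool frame: the origin (TCP) lies midway between the tips of the shut fingers; the grasp point (between the pads) lies 19 mm behind it; z points along the fingers, y is the line along which they close (so a half turn about z gives the same grasp; the last joint's range is limited). The gripper opens to 87 mm and grips with 3 to 60 N. Pads are 19 mm wide; open, the fingers measure 117 mm over their backs; the gripper's body (75 mm by 190 mm) begins 51 mm behind the grasp point.
Start: joints at [-1.267, 0.332, -0.065, 1.46, 0.022, 1.35, -0.088], TCP at [0.201, 0.592, 0.223] pointing down, gripper open.
Joint ranges: [-2.6, 2.6], [-0.5, 2.12], [-1.47, 1.34], [0.16, 2.42], [-1.27, 4.41], [0.06, 2.06], [-2.6, 2.6]. Speed limits (rad/s): [2.22, 2.22, 2.79, 2.79, 3.14, 3.14, 3.14].

### API

Orientations are given as a unit quaternion [x, y, z, w].
In Python, from bench import r gives the robot as it stands.
- The arm moves only by the tool apply_moves, never from a script. Its argument "steps" is a list of rows, each a list of 7 numbers: the turn, a rotation vector about the tool's x, y, z in rad, then the shift along the tool's x, y, z in mm, then the opening, from -1 (shut) to 1 (fully open). In form: [[ax, ay, az, x, y, z, claw], ...]. A call has 1 to 20 rows; each row is the pose to reach, as a shift and turn from the pose commanded when the call began, along the tool's axes at that moment; what a row does not reach only later rows make up. A row lasts 1/12 s, in which the tool goes at most 41.7 mm and 7.16 degrees, less where a joint would pass 70% of its speed; a pose out of reach is approached as far as the arm can. A call with a gripper value outside its range is refused whole. The fingers move at their own pace and stop on an object; "force" is the grip in N (left out, the last holds). Time passes only in rows, so rows that repeat a pose let the fingers close. It gives the time, the measured TCP pose, the force, the opening and the grip force at its end, in the units of the state.
- r.read_state(): the state, without advancing time (a new reading comes with each control period).
- r.camera(name): name is "side" or "top" or "wrist"; returns a dict with "pixels" (384x512x3 uint8, red, green, blue), "z_map" (384x512 float32, m along the optical axis (not along the pixel's ray), 0 where there is no reading), "fovy" (degrees; the focal length in pixels is half the picture's height over the tangent of half this angle, whatever the lens; pixels are square), "cx", "cy" (the principal point, pixels), "position" and "orientation" of the camera in the world. Camera axes: x right, y down, z forward; pixel columns grow to the right and rows downward; lengths in m; the calibration is good to about 2 mm. A picture is of the moment at which its call begins.
- r.close_job(): hands the job in; it is judged then, once.
The state is a dict: "time": time; "joint_positions": joint angles; "joint_vel": joint speeds; "joint_torque": joint torques, N m; "ee_pos": TCP position; "eef_rot": TCP orientation; "ft_force": force on the tool from outside, world axes, zero at the start; "torque": the same for the moment, N m; "width": finger opening in m; "grip_force": force on a finger pad.
Only numpy, scipy, OpenCV 4.12 (cv2) and the standard library are available. Lean on these libraries where they do the work, as an engineer would, in place of code of your own. Each camera call takes 0.05 s, during which the arm holds its last target. There are 200 camera calls.

### The job

The four-armed head of the key stand is riding high on its shaft because the slot under its hub is crosswise to the lock bar. Push its arms round until the slot drops over the bar and the head sits level and fully home on the collar, then leave it at rest. Do not lift the head off or tip it, do not force it, and leave the other things on the console where they are.

Things in the scene. Friction and masses are not known exactly. Their poses are not given: they have to be found in the camera images.
- stand: fixed steel key stand (sizes in mm); origin: centre of its underside, z up. Base plate 150 (along its x) x 100 x 14, post 28 diameter, round collar 44 diameter with its top at 95, then a thin round shaft, 10 diameter, up to 150. Nothing on the stand turns.
- lock_bar (a point): the key: middle of the top of the stand's fixed lock bar, 70 long (along the stand's x, the base's long side) x 6 wide x 9 high, lying across the shaft on the collar; this point is 104 above the stand's origin. Its ends show beyond the hub on both sides.
- head: loose four-armed head on the shaft, 0.17 to 0.35 kg; origin: centre of its hub's underside, z up. Square grey hub 40 x 40 x 40, bore 12 wide (1 of play all round the shaft). Round steel arms 8 thick, centre line 24 above the underside: a long pair along +x and -x reaching 104 from the axis, a short pair along +y and -y reaching 74, each with an upturned end peg to 46 above the underside.
- head_slot (a point): the keyway: middle of the mouth of the slot across the hub's underside, along the head's x (under the long arms), 12 wide, 11 deep; same point as the head's origin. At the start it rests on the lock bar (104 above the stand's origin), 0.5 rad or more out of line; a half turn is the same fit, so it may be turned either way.
- head_long_arm (a point): point on the centre line of the head's +x long arm, 80 from the axis, 24 above the underside. The head turns with light friction; once the slot is within about 0.12 rad of the bar it falls 9 by its own weight onto the collar (95 above the stand's origin), long arms along the base's long side, and the bar then stops it turning. A hard push may bind it until relaxed.
- fob: bystander, leave alone: silver car fob, rounded slab 72 x 36 x 14, lying loose near the key stand (mm); origin under its centre
- padlock: bystander, leave alone: chrome padlock lying flat near the key stand, body 42 x 50 x 22 with a bow shackle reaching 54 along its +x (mm); origin under its centre (of the lock's body)
- bowl: bystander, leave alone: white ceramic bowl, rim diameter 170, 65 high (mm); origin under its centre
- tray: bystander, leave alone: bamboo tray 300 x 180 x 30 (mm); origin under its centre
- handfan: bystander, leave alone: folded plastic hand fan 215 x 26 x 12 lying in the tray (mm); origin under its centre
- case: bystander, leave alone: black spectacles case 160 x 62 x 40 (mm); origin under its centre

How it is judged:
At the end, for the whole second after the job is handed in: The head's underside is within 2.5 mm of the collar, its axis within 5 mm of the post's, its long arms in line with the lock bar within 0.22 rad (either way round), it is level within 0.06 rad, and it is at rest (z of head in the frame of stand below 0.0975 m and horizontal distance between head and stand below 0.005 m and angle between the x axis of head and the x axis of stand, either way round below 0.22 rad and angle between head's own z axis and vertical below 0.06 rad and linear speed of head below 0.01 m/s and angular speed of head below 0.06 rad/s); the robot touches nothing.
It fails at once if the head is lifted more than 15 mm above where it started riding on the bar (z of head in the frame of stand above 0.119 m).
It fails at once if the head is tipped by more than 0.3 rad (angle between head's own z axis and vertical above 0.3 rad).
It fails at once if the fingers push on the head with more than 40 N (contact force between the fingers and head above 40 N).
It fails at once if one of the bystanders is moved more than 20 mm (distance of any of fob, padlock, bowl, tray, handfan, case from where it was at the start of the episode above 0.02 m).
It also fails if it takes over 40 s, if anything falls off the work surface, if the arm or the gripper's body presses on something with over 40 N, if the wrist force passes 120 N, or if a joint passes its speed limit or range.

## Working session

There is one attempt and no reset: what is moved stays moved. The work goes in short steps, Python scripts to look and compute and a tool call to move; the robot and the scene stay as the last step left them, time stands still between calls to the robot, and variables do not carry over. Pictures are saved under pics/ and viewed, at most 10 in all, crops included, and the job is handed in when it is done.

Besides the shell and the picture viewer there is one more tool, called by a JSON object that holds its "name" and its "arguments", one argument or row to a line. apply_moves: Moves the arm, as the interface text tells. Its arguments: {"type":"object","properties":{"steps":{"type":"array","items":{"type":"array","items":{"type":"number"}}},"force":{"type":"number"}},"required":["steps"]}

```bash
mkdir -p pics
cat > h.py <<'E'
import numpy as np, cv2
from scipy.spatial.transform import Rotation as R
from bench import r
def cam(n):
    c=r.camera(n); c['f']=192/np.tan(np.radians(c['fovy'])/2); c['Rm']=R.from_quat(c['orientation']).as_matrix(); c['p']=np.array(c['position']); return c
def cloud(c):
    z=c['z_map']; v,u=np.mgrid[:384,:512]
    P=np.stack([(u-c['cx'])/c['f']*z,(v-c['cy'])/c['f']*z,z],-1)
    return P@c['Rm'].T+c['p']
def ray(c,u,v,h):
    d=c['Rm']@np.array([(u-c['cx'])/c['f'],(v-c['cy'])/c['f'],1]); return c['p']+d*(h-c['p'][2])/d[2]
E
python3 - <<'E'
from h import *
s=r.read_state(); print(s['ee_pos'],s['eef_rot'],s['time'])
ims=[]
for n in('top','side'):
    c=cam(n); ims.append(c['pixels'][:,:,::-1]); np.savez('c_'+n,**c); print(n,c['p'],c['orientation'],c['f'],c['cx'],c['cy'])
cv2.imwrite('pics/top.png',ims[0]);cv2.imwrite('pics/side.png',ims[1])
E
```

```text
[0.20048038 0.59157518 0.22178336] [ 1.62649011e-01  9.86683750e-01 -6.86253708e-04 -7.68122045e-05] 0.0
top [ 0.36769525 -0.024429    1.34002973] [-0.69824929  0.71332423 -0.03938785  0.04544311] 418.13102734877776 252.6540236328574 194.18891660405768
side [0.21927155 0.64918282 1.03787752] [-0.20120563  0.92582325 -0.31313667  0.06567361] 363.9748213052588 262.88616186997746 193.91796042144875
```

View pics/top.png

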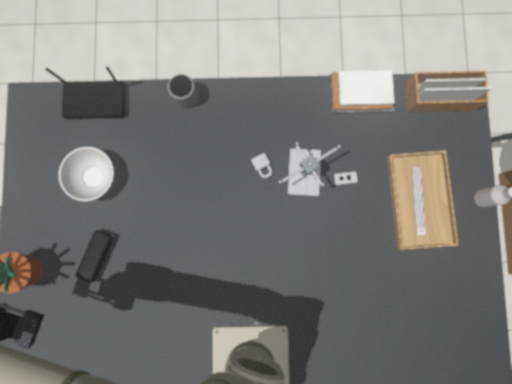

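View pics/side.png

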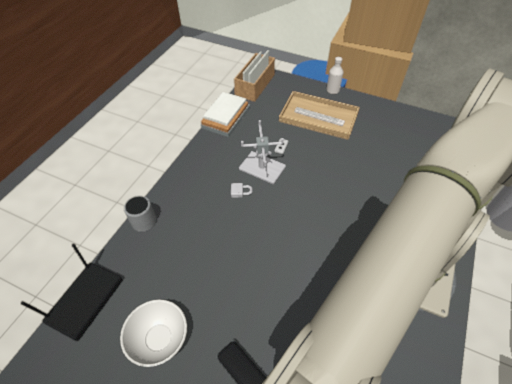

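The top view shows the stand plate around (305,172), with the head's arms above it. The padlock is at (262,165), the fob at (346,178) and the tray on the right. Next I'll measure the plate and head and look at a crop.

Run:
```python
from h import *
c=dict(np.load('c_top.npz')); P=cloud(c)
im=c['pixels'][:,:,::-1]
cv2.imwrite('pics/crop.png',cv2.resize(im[130:210,240:370],None,fx=6,fy=6,interpolation=cv2.INTER_CUBIC))
roi=np.zeros((384,512),bool); roi[135:205,270:352]=1
h=P[...,2]
g=im.min(2)
m=roi&(h>.10)&(h<.2)
print('high px',m.sum(), np.histogram(h[roi],bins=[-.01,.005,.02,.05,.09,.11,.12,.125,.13,.135,.14,.15,.16,.2]))
pl=roi&(h>.008)&(h<.022)&(g>120)
q=np.argwhere(pl)[:,::-1]; rc=cv2.minAreaRect(q.astype(np.float32)); print('plate rect',rc)
for b in cv2.boxPoints(rc): print(ray(c,b[0],b[1],.014).round(4))
ctr=np.array(rc[0]); S=ray(c,*ctr,.014); print('stand',S)
pts=P[m]; print('mean high',pts.mean(0))
d=pts[:,:2]-S[:2]; rad=np.hypot(*d.T); a=np.degrees(np.arctan2(d[:,1],d[:,0]))
for lo,hi in((.03,.06),(.06,.08),(.08,.12)):
    k=(rad>lo)&(rad<hi); print(lo,np.histogram(a[k],bins=range(-180,181,10))[0], pts[k,2].mean())
```

```text
high px 499 (array([3873, 1303,   22,    2,   29,   10,    9,   94,  139,   30,  192,
          8,    0]), array([-0.01 ,  0.005,  0.02 ,  0.05 ,  0.09 ,  0.11 ,  0.12 ,  0.125,
        0.13 ,  0.135,  0.14 ,  0.15 ,  0.16 ,  0.2  ]))
plate rect ((310.5, 172.0), (46.0, 81.0), 90.0)
[ 0.6738 -0.0739  0.014 ]
[ 0.6677 -0.3353  0.014 ]
[ 0.5183 -0.328   0.014 ]
[ 0.5239 -0.07    0.014 ]
stand [ 0.59542193 -0.20189333  0.014     ]
mean high [ 0.59564794 -0.18109564  0.13520202]
0.03 [18  9  0  0  0  0  0  0  0  0  0  0  2 20  4  0  0  0  0  0  3  2 12 16
  6 13 18 13 23 12 11 10  5  0  1  4] 0.13203802035816342
0.06 [ 0  6  0  0  0  0  0  0  0  0  0  0 12  6  0  0  0  0  0  0  0  0 20  0
  0  0  0  0  7 12  0  0  0  0  0  0] 0.1317535756019492
0.08 [ 0  0  0  0  0  0  0  0  0  0  0  0  9  3  0  0  0  0  0  0  0  0  9  0
  0  0  0  0  0 36  0  0  0  0  0  0] 0.136835735013575
```

View pics/crop.png

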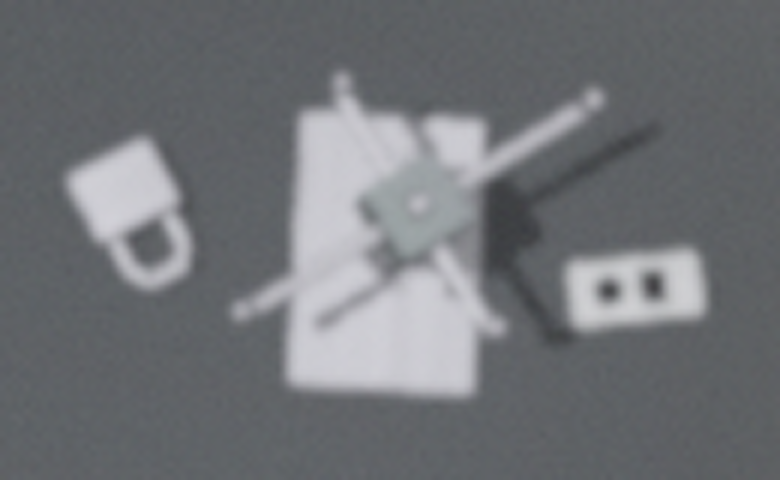

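The crop shows plate corners at (300,108), (487,118), (475,396) and (287,385). The long-arm pegs are at (594,99) and (240,311), the short-arm pegs at (342,82) and (498,327).

Run:
```python
from h import *
c=dict(np.load('c_top.npz')); P=cloud(c)
f=lambda p,h: ray(c,(p[0]+.5)/6-.5+240,(p[1]+.5)/6-.5+130,h)
K=np.array([f(p,.014) for p in((300,108),(487,118),(475,396),(287,385))]);print(K.round(4));S=K.mean(0);print('stand',S)
ax=(K[0]+K[1]-K[2]-K[3]);print('bar deg',np.degrees(np.arctan2(ax[1],ax[0])))
L=[f(p,.15) for p in((594,99),(240,311))];T=[f(p,.15) for p in((342,82),(498,327))]
print(L,T,(L[0]+L[1])/2,(T[0]+T[1])/2,'shaft',f((418,205),.15))
for a in(L,T): d=a[0]-a[1]; print(np.hypot(*d[:2]),np.degrees(np.arctan2(d[1],d[0])))
s=r.read_state(); print(R.from_quat(s['eef_rot']).as_matrix().round(3))
```

```text
[[ 0.677  -0.1373  0.014 ]
 [ 0.6692 -0.2377  0.014 ]
 [ 0.5187 -0.2253  0.014 ]
 [ 0.5267 -0.1257  0.014 ]]
stand [ 0.5978773  -0.18151697  0.014     ]
bar deg -4.572177927804387
[array([ 0.64641104, -0.26787965,  0.15      ]), array([ 0.54662844, -0.09390625,  0.15      ])] [array([ 0.65763148, -0.14646707,  0.15      ]), array([ 0.53614768, -0.21701039,  0.15      ])] [ 0.59651974 -0.18089295  0.15      ] [ 0.59688958 -0.18173873  0.15      ] shaft [ 0.59628797 -0.18098849  0.15      ]
0.20055749989290117 -60.16353440981929
0.14048014957465313 30.14291666246676
[[-0.947  0.321 -0.   ]
 [ 0.321  0.947 -0.001]
 [-0.    -0.001 -1.   ]]
```

{"name": "apply_moves", "arguments": {
  "steps": [
    [0,0,0.11,-28,-27,0,1],
    [0,0,0.22,-56,-54,0,1],
    [0,0,0.33,-84,-81,0,1],
    [0,0,0.44,-112,-108,0,1],
    [0,0,0.55,-140,-135,0,1],
    [0,0,0.66,-168,-162,0,1],
    [0,0,0.77,-196,-189,0,1],
    [0,0,0.88,-224,-216,0,1],
    [0,0,0.99,-252,-243,0,1],
    [0,0,1.1,-280,-270,0,1],
    [0,0,1.21,-308,-297,0,1],
    [0,0,1.32,-336,-324,0,1],
    [0,0,1.43,-364,-351,0,1],
    [0,0,1.54,-392,-378,0,1],
    [0,0,1.65,-420,-405,0,1],
    [0,0,1.76,-448,-432,0,1],
    [0,0,1.87,-476,-459,0,1],
    [0,0,1.98,-504,-486,0,1],
    [0,0,2.09,-532,-513,0,1],
    [0,0,2.2,-560,-540,0,1]
  ]
}}

```text
time: 1.77
ee_pos: [0.5581, -0.101, 0.2225]
eef_rot: [0.954, 0.3, 0.0, -0.0]
ft_force: [0.7, 0.5, 0.2]
width: 0.0871
grip_force: 0.0
```

```bash
cat > to.py <<'E'
from h import *
import sys
def to(x,y,z,line):  # line = world angle (deg) of tool y
    s=r.read_state(); M=R.from_quat(s['eef_rot']); m=M.as_matrix(); p=np.array(s['ee_pos'])
    a=np.radians(line); ty=np.array([np.cos(a),np.sin(a),0]); tz=np.array([0,0,-1.])
    G=R.from_matrix(np.stack([np.cross(ty,tz),ty,tz],1))
    print('t',s['time'],'p',p.round(4),'line',np.degrees(np.arctan2(m[1,1],m[0,1])).round(2),'F',np.round(s['ft_force'],1),'T',np.round(s['torque'],2),'q',np.round(s['joint_positions'],2),'w',s['width'])
    print('rot',(M.inv()*G).as_rotvec().round(3),'mm',(M.inv().apply(np.array([x,y,z])-p)*1000).round(1))
to(*map(float,sys.argv[1:5]))
E
python3 to.py .5967 -.181 .22 -107
```

```text
t 1.7667 p [ 0.5581 -0.101   0.2225] line -55.06 F [0.7 0.5 0.2] T [-0.05  0.08 -0.07] q [-0.49  0.23  0.69  1.65 -0.15  1.31 -0.73] w 0.08714072212909428
rot [-0.    -0.     0.907] mm [-14.2  87.7   2.5]
```

{"name": "apply_moves", "arguments": {
  "steps": [
    [0,0,0.1,-2,12,0,1],
    [0,0,0.2,-4,24,0,1],
    [0,0,0.3,-6,36,0,1],
    [0,0,0.4,-8,48,0,1],
    [0,0,0.5,-10,60,0,1],
    [0,0,0.6,-12,72,0,1],
    [0,0,0.7,-14,82,0,1],
    [0,0,0.8,-14.2,87.7,0,1],
    [0,0,0.9,-14.2,87.7,0,1],
    [0,0,0.907,-14.2,87.7,0,1],
    [0,0,0.907,-14.2,87.7,0,1],
    [0,0,0.907,-14.2,87.7,0,1],
    [0,0,0.907,-14.2,87.7,0,1]
  ]
}}

```text
time: 2.85
ee_pos: [0.5966, -0.1787, 0.2225]
eef_rot: [0.99, -0.144, -0.0, -0.0]
ft_force: [-0.3, 0.9, -0.3]
width: 0.0866
grip_force: 0.0
```

```bash
python3 to.py .5967 -.181 .112 -107
python3 - <<'E'
from h import *
a=cam('wrist')['pixels'][:,:,::-1];b=cam('side')['pixels'][90:190,200:330,::-1]
cv2.imwrite('pics/w1.png',np.vstack([a,cv2.resize(b,(280,215))[:, :].repeat(1,0) if 0 else cv2.copyMakeBorder(cv2.resize(b,(280,215)),0,0,0,232,cv2.BORDER_CONSTANT)]))
E
```

```text
t 2.85 p [ 0.5966 -0.1787  0.2225] line -106.58 F [-0.3  0.9 -0.3] T [-0.03  0.14 -0.  ] q [-0.42  0.42  0.85  1.51 -0.32  1.36 -1.4 ] w 0.08655723457689098
rot [-0.     0.     0.007] mm [  0.8   2.2 110.5]
```

View pics/w1.png

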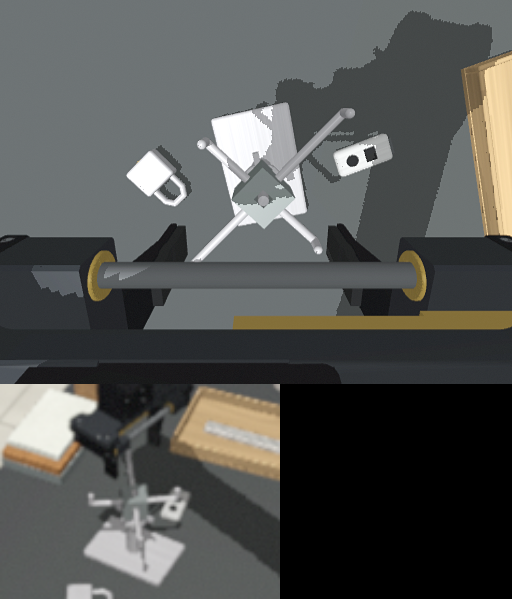

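The wrist view shows the head between the fingers, with its hub at (263,195) and the fingers heading into the gaps between arms. A cross rod at row 275 needs a height check against the shaft top before I descend.

Run:
```python
from h import *
c=cam('wrist');P=cloud(c);s=r.read_state();M=R.from_quat(s['eef_rot'])
q=M.inv().apply((P.reshape(-1,3)-np.array(s['ee_pos']))).reshape(P.shape)*1000
for u,v in((260,266),(260,275),(260,284),(260,300),(260,345),(175,240),(180,232),(335,240),(155,290)): print((u,v),q[v,u].round(1))
H=P[195:205,258:270].reshape(-1,3);print('hub/shaft',H[H[:,2]>.148].mean(0),H[:,2].max())
k=(np.abs(q[...,1])<30)&(q[...,2]<40)&(c['z_map']>0);print('lowest body part |y|<30: z',q[...,2][k].max() if k.any() else None, P[...,2].shape)
h=P[...,2]; m=(h>.137)&(h<.15)&(np.hypot(P[...,0]-.597,P[...,1]+.181)<.045);print('hub top mean',P[m].mean(0),m.sum())
```

```text
(260, 266) [ 32.6   1.2 -84.9]
(260, 275) [ 30.9   1.2 -87.2]
(260, 284) [ 28.5   1.2 -88.2]
(260, 300) [-213.4    6.1  223. ]
(260, 345) [  25.1    1.  -107.8]
(175, 240) [  9.9 -44.  -20.7]
(180, 232) [  9.8 -44.  -10.1]
(335, 240) [  8.5  43.8 -17.6]
(155, 290) [ -0.8 -46.1 -50.1]
hub/shaft [ 0.59743931 -0.18514293  0.15039081] 0.15210309702780664
lowest body part |y|<30: z -82.204115023469 (384, 512)
hub top mean [ 0.59778752 -0.18526905  0.14451351] 1989
```

{"name": "apply_moves", "arguments": {
  "steps": [
    [0,0,0,1.3,4.1,0,1],
    [0,0,0,1.3,4.1,15,1],
    [0,0,0,1.3,4.1,30,1],
    [0,0,0,1.3,4.1,45,1],
    [0,0,0,1.3,4.1,60,1],
    [0,0,0,1.3,4.1,70,1],
    [0,0,0,1.3,4.1,80,1],
    [0,0,0,1.3,4.1,90,1],
    [0,0,0,1.3,4.1,100,1],
    [0,0,0,1.3,4.1,110,1],
    [0,0,0,1.3,4.1,110,1],
    [0,0,0,1.3,4.1,110,1]
  ]
}}

```text
time: 4.0
ee_pos: [0.5965, -0.1833, 0.1121]
eef_rot: [0.989, -0.146, -0.0, 0.0]
ft_force: [0.4, -0.4, -0.4]
width: 0.0871
grip_force: 0.0
```

```bash
python3 to.py .597 -.183 .112 -62
```

```text
t 4.0 p [ 0.5965 -0.1833  0.1121] line -106.74 F [ 0.4 -0.4 -0.4] T [-0.03  0.16 -0.02] q [-0.37  0.51  0.8   1.63 -0.39  1.17 -1.35] w 0.087096251291048
rot [-0.     0.001 -0.781] mm [ 0.4 -0.5  0.1]
```

{"name": "apply_moves", "arguments": {
  "steps": [
    [0,0,-0.04,0,0,0,1],
    [0,0,-0.08,0,0,0,1],
    [0,0,-0.12,0,0,0,1],
    [0,0,-0.16,0,0,0,1],
    [0,0,-0.2,0,0,0,1],
    [0,0,-0.24,0,0,0,1],
    [0,0,-0.28,0,0,0,1],
    [0,0,-0.32,0,0,0,1],
    [0,0,-0.36,0,0,0,1],
    [0,0,-0.4,0,0,0,1],
    [0,0,-0.44,0,0,0,1],
    [0,0,-0.48,0,0,0,1],
    [0,0,-0.52,0,0,0,1],
    [0,0,-0.56,0,0,0,1],
    [0,0,-0.6,0,0,0,1],
    [0,0,-0.64,0,0,0,1],
    [0,0,-0.68,0,0,0,1],
    [0,0,-0.72,0,0,0,1],
    [0,0,-0.76,0,0,0,1]
  ]
}}

```text
time: 5.58
ee_pos: [0.597, -0.1837, 0.1134]
eef_rot: [0.973, 0.233, 0.0, 0.0]
ft_force: [0.4, 0.2, -0.2]
width: 0.087
grip_force: 0.2
```

```bash
cat > look.py <<'E'
from h import *
import sys
c=cam('side');P=cloud(c);d=P[...,:2]-[.597,-.183];rad=np.hypot(d[...,0],d[...,1])
c2=cam('wrist');Q=cloud(c2)
for n,cc,X in(('side',c,P),('wrist',c2,Q)):
    d=X[...,:2]-[.597,-.183];rad=np.hypot(d[...,0],d[...,1]);z=X[...,2]
    m=(rad>.08)&(rad<.115)&(z>.1)&(z<.155)&(cc['pixels'].min(2)>90)
    k=(rad<.016)&(z>.125)&(z<.149)&(rad>.008)
    a=np.degrees(np.arctan2(d[...,1],d[...,0]))[m]
    hh=np.histogram(a,bins=range(-180,181,6)); print(n,[(int(b),int(v)) for v,b in zip(*hh) if v],'hubtop',np.median(z[k]),k.sum(), 'peg/arm z',np.percentile(z[m],[10,90]) if m.any() else 0)
b=c['pixels'][90:190,200:330,::-1]
if len(sys.argv)>1: cv2.imwrite(sys.argv[1],np.vstack([c2['pixels'][150:,:,::-1],cv2.resize(b,(512,340),interpolation=cv2.INTER_CUBIC)]))
E
python3 to.py .597 -.183 .112 -30; python3 look.py pics/w2.png
```

```text
t 5.5833 p [ 0.597  -0.1837  0.1134] line -63.1 F [ 0.4  0.2 -0.2] T [-0.06  0.23 -0.02] q [-0.26  0.47  0.64  1.62 -0.3   1.15 -0.65] w 0.08696057500041812
rot [ 0.001 -0.001 -0.578] mm [ 0.3 -0.6  1.4]
side [(126, 8), (132, 11)] hubtop nan 0 peg/arm z [0.12937683 0.15115931]
wrist [(-54, 2), (-48, 1084)] hubtop 0.14474378688472808 1024 peg/arm z [0.13043706 0.1494875 ]
  return _methods._mean(a, axis=axis, dtype=dtype,
  ret = ret.dtype.type(ret / rcount)
```

View pics/w2.png

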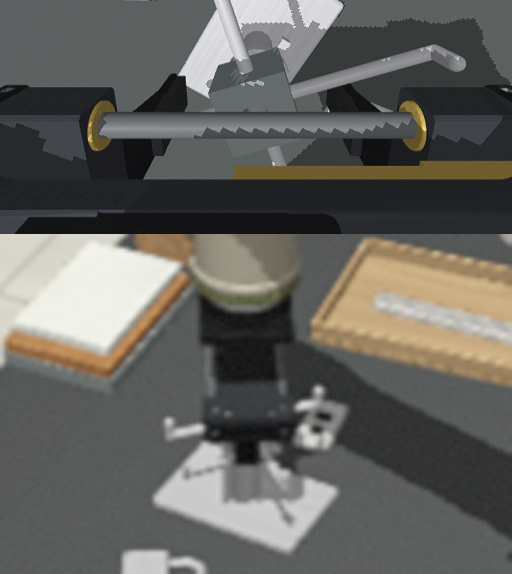

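Head turned to about −46°, with the long arm against the finger near (345,110) and the hub still level. Continuing slowly.

{"name": "apply_moves", "arguments": {
  "steps": [
    [0,0,-0.04,0,0,0,1],
    [0,0,-0.08,0,0,0,1],
    [0,0,-0.12,0,0,0,1],
    [0,0,-0.16,0,0,0,1],
    [0,0,-0.2,0,0,0,1],
    [0,0,-0.24,0,0,0,1],
    [0,0,-0.28,0,0,0,1],
    [0,0,-0.32,0,0,0,1],
    [0,0,-0.36,0,0,0,1],
    [0,0,-0.4,0,0,0,1],
    [0,0,-0.43,0,0,0,1],
    [0,0,-0.46,0,0,0,1],
    [0,0,-0.49,0,0,0,1],
    [0,0,-0.52,0,0,0,1],
    [0,0,-0.55,0,0,0,1],
    [0,0,-0.57,0,0,0,1],
    [0,0,-0.59,0,0,0,1],
    [0,0,-0.6,0,0,0,1]
  ]
}}

```text
time: 7.18
ee_pos: [0.5969, -0.1836, 0.1128]
eef_rot: [0.861, 0.509, 0.0, 0.0]
ft_force: [-0.0, -0.4, 0.9]
width: 0.0867
grip_force: 0.2
```

```bash
python3 to.py .597 -.183 .112 -22; python3 look.py 2>/dev/null
```

```text
t 7.1833 p [ 0.5969 -0.1836  0.1128] line -28.8 F [-0.  -0.4  0.9] T [-0.17  0.08 -0.  ] q [-0.18  0.44  0.52  1.62 -0.24  1.14 -0.1 ] w 0.08669496317050798
rot [ 0.001 -0.    -0.119] mm [ 0.6 -0.2  0.8]
side [(-18, 1), (-12, 22), (162, 2), (168, 21)] hubtop 0.13516404835328721 15 peg/arm z [0.11969554 0.13955463]
wrist [(-18, 73), (-12, 847)] hubtop 0.1357366504640817 1085 peg/arm z [0.12141912 0.14076132]
```

The head has dropped 9 mm. A small nudge for better alignment, then back off and raise.

{"name": "apply_moves", "arguments": {
  "steps": [
    [0,0,-0.02,0,0,0,1],
    [0,0,-0.04,0,0,0,1],
    [0,0,-0.05,0,0,0,1],
    [0,0,-0.05,0,0,0,1],
    [0,0,0,0,0,0,1],
    [0,0,0.06,0,0,0,1],
    [0,0,0.12,0,0,0,1],
    [0,0,0.18,0,0,0,1],
    [0,0,0.24,0,0,0,1],
    [0,0,0.3,0,0,0,1],
    [0,0,0.36,0,0,0,1],
    [0,0,0.4,0,0,0,1],
    [0,0,0.4,0,0,0,1],
    [0,0,0.4,0,0,-20,1],
    [0,0,0.4,0,0,-40,1],
    [0,0,0.4,0,0,-60,1],
    [0,0,0.4,0,0,-80,1],
    [0,0,0.4,0,0,-100,1],
    [0,0,0.4,0,0,-120,1],
    [0,0,0.4,0,0,-120,1]
  ]
}}

```text
time: 8.95
ee_pos: [0.5981, -0.184, 0.2367]
eef_rot: [0.945, 0.328, 0.002, 0.001]
ft_force: [0.2, 0.0, 0.7]
width: 0.0871
grip_force: 0.0
```

```bash
python3 to.py .597 -.183 .232 -52; python3 look.py pics/w3.png 2>/dev/null
```

```text
t 8.95 p [ 0.5981 -0.184   0.2367] line -51.66 F [0.2 0.  0.7] T [-0.11  0.1   0.  ] q [-0.26  0.36  0.64  1.47 -0.22  1.37 -0.51] w 0.08711269021502484
rot [ 0.004 -0.004  0.006] mm [-0.3 -1.5  4.7]
side [(-12, 15), (-6, 8), (168, 21), (174, 2)] hubtop 0.13527428761716564 25 peg/arm z [0.12029697 0.139406  ]
wrist [(-12, 203), (-6, 51), (168, 85), (174, 89)] hubtop 0.1357513788952039 614 peg/arm z [0.12157154 0.14012965]
```

View pics/w3.png

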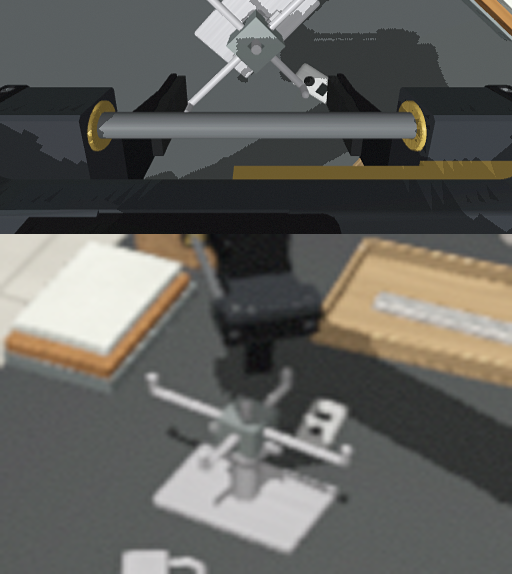

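The head sits level on the collar, with its hub at (245,430) in the lower picture. The hub top is 135 mm up, as expected when fully home. The long arms are within about 5° of the base's long side and the gripper is clear.

```bash
python3 -c "
from bench import r
print(r.close_job())"
```

```text
the job is handed in; nothing more can be done
None
```

I turned the head until its slot dropped over the lock bar. It sits level and fully home on the collar, long arms about 5° from the bar, with the gripper clear; the job is handed in, and the judge gave no verdict.

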